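Rehang the comparator cabinet's lift-off door

TASK

Take the green door with the two steel hinge knuckles by its black grip and hang it back on the small green gauge cabinet: carry it in at the height where both knuckles are just above the two upright brass hinge pins, then lower it gently (do not drop it) until it is fully home on both pins, closed across the cabinet's opening, and let go. Leave the blue cover standing where it is.

Things in the scene. Friction and masses are not known exactly. Their poses are not given: they have to be found in the camera images.
- door: Loose green door, grey insets, 0.5 kg, standing upright on the table. Origin: on the axis of its two steel hinge knuckles, level with its underside. z up, y from leaf to knuckles, x through the thickness. Leaf 30 mm thick, y -150 to -20, 170 mm high. Knuckles: open upright tubes at x = y = 0, 36 mm outside, 28 mm bore, at z 14-32 and 134-152 mm, on this one edge only; both faces alike
- door_handle (a point): Middle of the black grip on top of the green door, at (0, -85, 195) mm in the door's frame. A solid bar 16 mm thick (door x), 70 mm long (door y), 40 mm high (door z 170 to 210). Take it from above across its 16 mm thickness, fingertips above the leaf's top (door z 170)
- cabinet: Fixed green cabinet, dial gauge inside, open side facing its own +x. Origin: on the table under the axis of the hinge pins; z up. Box: x -148 to -28, y -160 to +10, z 0 to 170 mm. With the door hung and closed, the door's axes are parallel to the cabinet's, its leaf (towards -y) covers the opening and its origin is 20 mm straight above this origin
- upper_pin (a point): Foot of the upper brass pin, at (0, 0, 154) mm in the cabinet's frame; a like pin has its foot at z 34. Pins point up, 32 mm long, 23 mm thick, tapered to a 6 mm tip (takes 10 mm error), on 10 mm thick brackets 34 mm wide, out to x +17. The lower knuckle cannot pass the upper bracket from above: come in level from +x, door origin 55 to 105 mm high (80 best), then lower to 20
- cover: Bystander to leave alone: loose blue cover with white insets, same leaf and black grip as the green door but no knuckles, standing upright. Origin and axes as the door's (leaf y -150 to -20 mm, grip at (0, -85, 195) mm). It and the green door stand on either side of the cabinet (left and right), either way round
Not all that is in view belongs to the job. Leave any orange or purple look-alike of the door alone.

How it is judged:
On the way:
1. the door is held with its knuckles above the pins (horizontal distance between door and cabinet below 0.02 m and height (world z) of door above 0.045 m), for 0.05 s.
At the end, for the whole second after the job is handed in: The green door hangs on both pins: its hinge axis within 10 mm of the pins' axis, its underside 12 to 27 mm above the table (fully home is 20), upright within 0.12 rad, closed across the opening within 0.35 rad (20 degrees), released and at rest (horizontal distance between door and cabinet below 0.01 m and height (world z) of door between 0.012 and 0.027 m and angle between door's own z axis and vertical below 0.12 rad and angle between the x axis of door and the x axis of cabinet, either way round below 0.35 rad and y of door_handle in the frame of cabinet below -0.06 m and linear speed of door below 0.02 m/s); the robot touches nothing.
It fails at once if the blue cover is moved more than 30 mm or knocked over (distance of cover from where it was at the start of the episode above 0.03 m or angle between cover's own z axis and vertical above 0.3 rad).
It fails at once if the door is dropped onto the pins (faster than 0.6 m/s within 30 mm of their axis) (horizontal distance between door and cabinet below 0.03 m and linear speed of door above 0.6 m/s).
It also fails if it takes over 50 s, if anything falls off the work surface, if the arm or the gripper's body presses on something with over 40 N, if the wrist force passes 120 N, or if a joint passes its speed limit or range.

ROBOT

A 7-joint arm with a two-finger parallel gripper is mounted at the origin on the work surface. World frame = base frame: x ahead of the robot, y to its left, z up, the work surface at z = 0. Lengths are in m, angles in rad, forces in N, time in s.
With the tool pointing down it reaches from about 0.425 to 0.95 m from the base axis. Payload 4.7 kg.
Tool frame: the origin (TCP) lies at the very end of the fingers, on their centre line; the grasp point (between the pads) lies 19 mm behind it (grasp_offset is the distance from the TCP to the grasp point, in m); z points along the fingers, y is the direction in which the jaws open and shut (so a half turn about z gives the same grasp; the last joint's range is limited). The gripper opens to 87 mm and grips with 3 to 60 N. Pads are 19 mm wide; open, the fingers measure 117 mm over their backs; the gripper's body (75 mm by 190 mm) begins 51 mm behind the grasp point.
Start: joints at [1.212, 0.469, -0.049, 1.532, 0.024, 1.141, -0.082], TCP at [0.219, -0.639, 0.223] pointing down, gripper open.
Joint ranges: [-2.59, 2.59], [-0.33, 1.99], [-1.39, 1.29], [0.1, 2.45], [-1.04, 4.18], [0.21, 1.99], [-2.66, 2.66]. Speed limits (rad/s): [2.57, 2.57, 3.14, 3.14, 3.14, 3.14, 3.14].

INTERFACE

Orientations are given as a unit quaternion [x, y, z, w].
In Python, from station import state, get_image, calibration, job_done, grasp_offset gives the robot as it stands.
- The arm moves only by the shell command python3 -m handwheel 'ROWS' [FORCE]. ROWS is JSON, a list of rows, each a list of 5 numbers: the shift along the tool's x, y, z in units of 25 mm (1.0 is 25 mm), then the turn about the tool's z in units of 5 degrees (1.0 is 5 degrees), then the finger opening in mm, from 0 to 87. A call has 1 to 8 rows; each row shifts and turns the commanded pose from where the row before left it, along the tool's axes as they then stand; what a row does not reach is not made up. A row lasts 1/12 s, in which the tool goes at most 41.7 mm and 7.16 degrees, less where a joint would pass 70% of its speed; a pose out of reach is approached as far as the arm can. A call is refused whole if a number of a shift passes 1 or a number of a turn 1, either way. A call with a gripper value outside its range is refused whole. The fingers move at their own pace and stop on an object; FORCE is the grip in N (left out, the last holds). Time passes only in rows, so rows that do not move let the fingers close. It gives the time, the measured TCP pose, the force and the opening at its end, in the units of the state.
- state(): the state, without advancing time (a new reading comes with each control period).
- get_image(name): name is "side" or "top" or "wrist"; returns the picture (420x560x3 uint8, red, green, blue); there is no depth.
- calibration(name): a dict with "K" (3x3 intrinsics, pixels), "R" (3x3) and "t" (3): a world point X has camera coordinates R X + t. Camera axes: x right, y down, z forward; pixel columns grow to the right and rows downward; lengths in m; the calibration is good to about 2 mm. A picture is of the moment at which its call begins: read the wrist's pose just before it. calibration takes no time and is no camera call; for the wrist camera it gives the pose at the moment of the call.
- job_done(): hands the job in, once; it reports no verdict.
The state is a dict: "time_s": time; "joint_positions": joint angles; "joint_velocities": joint speeds; "joint_efforts": joint torques, N m; "eef_pos": TCP position; "tool_rot": TCP orientation; "ft_force": force on the tool from outside, world axes, zero at the start; "wrist_torque": the same for the moment, N m; "opening": finger opening in m.
Only numpy, scipy, OpenCV 4.12 (cv2) and the standard library are available. Lean on these libraries where they do the work, as an engineer would, in place of code of your own. Each camera call takes 0.05 s, during which the arm holds its last target. There are 200 camera calls.

## Working session

There is one attempt and no reset: what is moved stays moved. The work goes in short steps, Python scripts to look and compute and a shell command to move; the robot and the scene stay as the last step left them, time stands still between calls to the robot, and variables do not carry over. Pictures are saved under pics/ and viewed, about 8 in all and at most 12, crops included, and the job is handed in when it is done.

```bash
mkdir -p pics; ls
python3 - <<'E'
from station import *
import cv2,numpy as np
s=state();print(s['time_s'],s['eef_pos'],s['tool_rot'],s['opening'],grasp_offset)
for n in('side','top'):
    c=calibration(n);print(n,np.round(c['K'],1).tolist(),np.round(c['R'],3).tolist(),np.round(c['t'],3).tolist())
    cv2.imwrite(f'pics/{n}0.png',get_image(n)[:,:,::-1])
E
```

```text
pics
0.0 [ 0.21840033 -0.63803738  0.22148197] [ 9.86430451e-01  1.64176668e-01 -2.04868713e-04 -9.72192425e-04] 0.08694993000121853 0.0187
side [[393.0, 0.0, 278.4], [0.0, 393.0, 213.8], [0.0, 0.0, 1.0]] [[-0.721, -0.693, 0.016], [-0.524, 0.53, -0.666], [0.453, -0.489, -0.745]] [0.463, 0.31, 0.995]
top [[528.0, 0.0, 269.6], [0.0, 528.0, 206.9], [0.0, 0.0, 1.0]] [[0.008, -1.0, -0.0], [-0.993, -0.008, -0.121], [0.121, 0.001, -0.993]] [0.111, 0.538, 1.398]
```

View pics/top0.png

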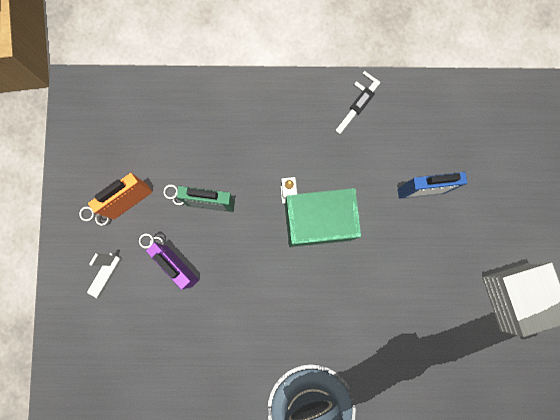

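View pics/side0.png

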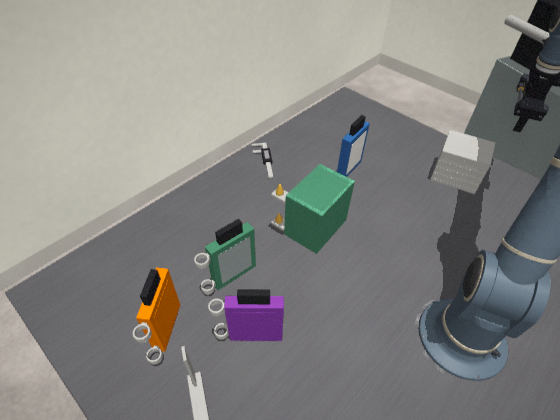

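Top view: candidates are green door (200,197) with rings at (171,191), orange (120,197), purple (172,262), all three with rings, and the blue cover (433,185). The green one fits the description (green leaf, two steel knuckles). The cabinet is at (323,217) and its pin at (289,184). I'll measure and confirm with a crop.

```bash
cat > h.py <<'E'
from station import *
import cv2,numpy as np
def ray(n,uv,z,c=None):
    c=c or calibration(n);R,t=np.array(c['R']),np.array(c['t'])
    d=R.T@np.linalg.inv(c['K'])@np.array([uv[0],uv[1],1.]);o=-R.T@t
    return o+d*(z-o[2])/d[2]
def proj(n,X,c=None):
    c=c or calibration(n);p=np.array(c['K'])@(np.array(c['R'])@X+np.array(c['t']));return p[:2]/p[2]
def tri(uva,uvb,a='top',b='side'):
    P=[np.array(calibration(n)['K'])@np.c_[calibration(n)['R'],calibration(n)['t']] for n in(a,b)]
    X=cv2.triangulatePoints(P[0],P[1],np.array(uva,float),np.array(uvb,float))[:,0];return X[:3]/X[3]
def blobs(m,mn=20):
    for c in cv2.findContours(m.astype(np.uint8),cv2.RETR_EXTERNAL,cv2.CHAIN_APPROX_NONE)[0]:
        if cv2.contourArea(c)>=mn: yield c
E
python3 - <<'E'
from h import *
for n in('top','side'):
    im=cv2.imread(f'pics/{n}0.png');hsv=cv2.cvtColor(im,cv2.COLOR_BGR2HSV)
    for nm,m in(('black',hsv[...,2]<42),('green',cv2.inRange(hsv,(65,90,50),(90,255,255))>0),('pin',cv2.inRange(hsv,(10,120,100),(25,255,230))>0)):
        for c in blobs(m,12):
            r=cv2.minAreaRect(c)
            if r[1][0]*r[1][1]<5000: print(n,nm,np.round(r[0],1),np.round(r[1],1),round(r[2],1),cv2.contourArea(c), 'z.21',np.round(ray(n,r[0],.21),3))
            if nm=='green' and cv2.contourArea(c)>2000: print(' quad',cv2.approxPolyDP(c,4,True)[:,0].tolist())
    
t=cv2.imread('pics/top0.png')[165:255,140:370];s=cv2.imread('pics/side0.png')[165:300,185:360]
t=cv2.resize(t,None,fx=3.4,fy=3.4,interpolation=2);s=cv2.resize(s,None,fx=2,fy=2,interpolation=2)
o=np.zeros((590,790,3),np.uint8);o[:t.shape[0],:t.shape[1]]=t;o[310:310+270,:350]=s
cv2.imwrite('pics/crop.png',o)
E
```

```text
top black [111.7 192.9] [ 5.7 28.5] 49.4 16.0 z.21 [0.546 0.491 0.21 ]
top black [430.5 180.5] [5. 7.] 90.0 16.0 z.21 [ 0.582 -0.268  0.21 ]
top green [323.3 217. ] [50.2 69.9] 84.3 3249.0 z.21 [ 0.492 -0.012  0.21 ]
 quad [[354, 189], [287, 196], [291, 242], [360, 236]]
top green [203.4 195.2] [52.7 11.8] 7.3 271.0 z.21 [0.542 0.273 0.21 ]
top pin [289. 184.] [7.1 7.1] 45.0 29.0 z.21 [0.571 0.069 0.21 ]
top pin [124.7 201.3] [22.7 54.9] 46.6 746.5 z.21 [0.526 0.459 0.21 ]
side black [252.5 299. ] [ 8. 31.] 90.0 221.5 z.21 [0.363 0.374 0.21 ]
side black [149.7 287.9] [11.9 34.2] 21.8 186.0 z.21 [0.538 0.508 0.21 ]
side black [468.3 279. ] [ 9.5 34.7] 8.5 192.0 z.21 [0.061 0.009 0.21 ]
side black [229.5 233. ] [11.7 29.4] 64.5 216.0 z.21 [0.53 0.29 0.21]
side black [357.1 126.1] [ 8.6 20.5] 56.3 85.0 z.21 [ 0.57  -0.275  0.21 ]
side black [535.5  82.1] [96.9 47.6] 88.4 2014.5 z.21 [ 0.27  -0.956  0.21 ]
side black [546.2  12.1] [26.4 33.1] 26.6 676.5 z.21 [ 0.476 -1.652  0.21 ]
side green [233.1 255. ] [44.  61.4] 60.3 1884.5 z.21 [0.476 0.327 0.21 ]
 quad [[320, 164], [288, 193], [285, 234], [315, 252], [345, 219], [353, 180]]
side pin [145.  331.5] [5. 4.] 90.0 14.5 z.21 [0.461 0.57  0.21 ]
side pin [158.9 308.5] [37.9 78.7] 18.4 1410.0 z.21 [0.484 0.522 0.21 ]
side pin [279.  218.2] [6.4 8.6] 33.7 35.5 z.21 [0.478 0.173 0.21 ]
side pin [278.7 189.6] [10.4  7.3] 71.6 48.0 z.21 [0.549 0.101 0.21 ]
```

View pics/crop.png

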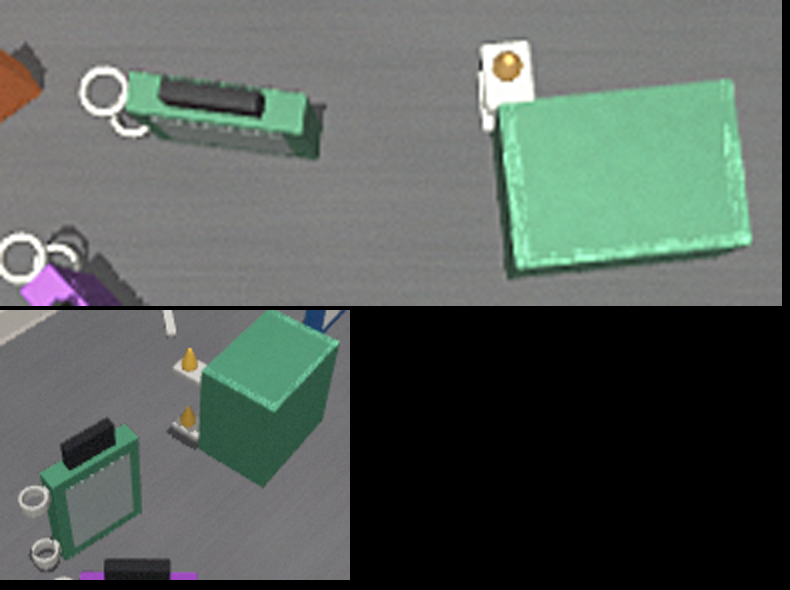

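The crop confirms the green door, with two rings at (170,192) and (178,201) at its left end, and the cabinet with two brass pins on its far-left corner. Both doors' y axes point roughly to world +y. Computing the poses next.

Run:
```python
from h import *
f=lambda p:(np.array(p,float)+.5)/3.4+[140,165]-.5
q=[ray('top',f(p),.17) for p in[(499,104),(733,81),(750,243),(515,271)]]
q=np.array(q)[:,:2];print('cab',q.round(3).tolist(),[np.linalg.norm(q[i]-q[i-1]).round(3) for i in range(4)])
yl=(q[0]-q[1]+q[3]-q[2]);yc=np.arctan2(-yl[0],yl[1]);xl=q[0]-q[3]+q[1]-q[2];print('cab yaw',yc,np.arctan2(xl[1],xl[0]))
Rm=lambda a:np.array([[np.cos(a),-np.sin(a)],[np.sin(a),np.cos(a)]])
print('origin from box',q.mean(0)-Rm(yc)@[-.088,-.075],'pin ray',ray('top',f((508,64)),.184),'tri',tri(f((508,64)),(280,184)))
d=np.array([ray('top',f(p),.17)[:2] for p in[(131,72),(307,94),(303,133),(127,113)]])
print('door',d.round(3).tolist(),[np.linalg.norm(d[i]-d[i-1]).round(3) for i in range(4)])
yl=d[0]-d[1]+d[3]-d[2];yd=np.arctan2(-yl[0],yl[1]);o=d.mean(0)-Rm(yd)@[0,-.085]
k=ray('top',f((103,91)),.152);print('door yaw',yd,'origin',o,'knuckle',k,'leafmid',d.mean(0),'yaw k',np.arctan2(-(k[:2]-d.mean(0))[0],(k[:2]-d.mean(0))[1]))
for n,c in(('top',(203,193)),):print('grip',ray(n,c,.21))
g=d.mean(0)
im=cv2.imread('pics/top0.png')
# reproject checks in side image
for P in([*g,.21],[*k[:2],.152],[*k[:2],.032]):print('side',proj('side',np.array(P)).round(1))
s=state();gr=s['eef_pos'];print('tcp',gr)
print('cover',ray('top',(443,178),.21))
```

```text
cab [[0.549, 0.074], [0.567, -0.095], [0.45, -0.106], [0.429, 0.062]] [np.float64(0.121), np.float64(0.17), np.float64(0.118), np.float64(0.169)]
cab yaw 0.11685289692282043 0.09567465188886246
origin from box [0.57764841 0.06855036] pin ray [0.57622296 0.06816418 0.184     ] tri [0.57514945 0.06830484 0.18986168]
door [[0.57, 0.34], [0.555, 0.213], [0.527, 0.215], [0.541, 0.342]] [np.float64(0.03), np.float64(0.129), np.float64(0.029), np.float64(0.128)]
door yaw -0.11154296772018733 origin [0.55780817 0.36218885] knuckle [0.55910499 0.36373312 0.152     ] leafmid [0.54834666 0.27771708] yaw k -0.12442736859415086
grip [0.54722947 0.27376819 0.21      ]
side [228.3 226.1]
side [200.6 258.3]
side [206.5 284.5]
tcp [ 0.21843488 -0.63812058  0.22159913]
cover [ 0.58811106 -0.29835221  0.21      ]
```

Poses agree with the given sizes and across both views: door grip (0.548,0.278), yaw −0.118; cabinet origin (0.5765,0.068), yaw 0.107. I'll move over the door at safe height.

```bash
python3 -m handwheel '[[0.9,-0.85,-0.5,0,87],[0.9,-0.85,-0.5,0,87],[0.9,-0.85,-0.5,0,87],[0.9,-0.85,-0.5,0,87],[0.9,-0.85,-0.5,0,87],[0.9,-0.85,-0.5,0,87],[0.9,-0.85,-0.5,0,87],[0.9,-0.85,-0.5,0,87]]' && python3 -m handwheel '[[0.9,-0.85,0,0,87],[0.9,-0.85,0,0,87],[0.9,-0.85,0,0,87],[0.9,-0.85,0,0,87],[0.9,-0.85,0,0,87],[0.9,-0.85,0,0,87],[0.9,-0.85,0,0,87],[0.9,-0.85,0,0,87]]' && python3 -m handwheel '[[0.55,-0.93,0,0,87],[0.55,-0.93,0,0,87],[0.55,-0.93,0,0,87],[0.55,-0.93,0,0,87],[0.55,-0.93,0,0,87],[0.55,-0.93,0,0,87],[0.55,-0.93,0,0,87],[0.55,-0.93,0,0,87]]' && python3 -m handwheel '[[0.55,-0.93,0,0,87],[0.55,-0.93,0,0,87],[0.55,-0.93,0,0,87],[0.55,-0.93,0,0,87],[0.55,-0.93,0,0,87],[0.55,-0.93,0,0,87],[0.55,-0.93,0,0,87],[0.55,-0.93,0,0,87]]' && python3 -m handwheel '[[0,0,0,-1,87],[0,0,0,-1,87],[0,0,0,-1,87],[0,0,0,-1,87],[0,0,0,-1,87],[0,0,0,-1,87],[0,0,0,-1,87],[0,0,0,-1,87]]' && python3 -m handwheel '[[0,0,0,-1,87],[0,0,0,-1,87],[0,0,0,-1,87],[0,0,0,-1,87],[0,0,0,-0.87,87],[0,0,0,0,87],[0,0,0,0,87]]'
cat >> h.py <<'E'
def go(target,yaw):
    """remaining move in tool units: target TCP xyz, tool-x yaw (world)"""
    from scipy.spatial.transform import Rotation as Ro
    s=state();R=Ro.from_quat(s['tool_rot']).as_matrix();y=np.arctan2(R[1,0],R[0,0])
    print('t',round(s['time_s'],2),'tcp',np.round(s['eef_pos'],4),'yaw',round(y,4),'z',R[:,2].round(3),'F',np.round(s['ft_force'],1),'open',round(s['opening'],4))
    print('need units',(R.T@(np.array(target)-s['eef_pos'])/.025).round(2),'turn',round(-np.degrees(yaw-y)/5,2),'j',np.round(s['joint_positions'],2))
E
python3 - <<'E'
from h import *
go([.548,.278,.178],np.pi/2-.118)
cv2.imwrite('pics/w1.png',get_image('wrist')[:,:,::-1])
E
```

```text
time_s: 0.77
eef_pos: [0.3342, -0.4178, 0.3228]
tool_rot: [0.986, 0.164, -0.0, -0.0]
ft_force: [0.3, -0.1, -0.1]
opening: 0.087
time_s: 1.43
eef_pos: [0.4493, -0.1989, 0.3223]
tool_rot: [0.986, 0.164, -0.0, -0.0]
ft_force: [0.6, -0.5, 0.3]
opening: 0.0874
time_s: 2.1
eef_pos: [0.4927, 0.0125, 0.3223]
tool_rot: [0.986, 0.164, -0.0, 0.0]
ft_force: [0.7, 0.6, 0.5]
opening: 0.0871
time_s: 2.77
eef_pos: [0.5367, 0.2238, 0.3221]
tool_rot: [0.986, 0.164, -0.0, 0.0]
ft_force: [-0.5, -0.9, 0.3]
opening: 0.0871
time_s: 3.43
eef_pos: [0.5366, 0.2226, 0.322]
tool_rot: [0.87, 0.493, -0.0, 0.0]
ft_force: [0.8, 0.3, -0.2]
opening: 0.087
time_s: 4.02
eef_pos: [0.5367, 0.2226, 0.3221]
tool_rot: [0.748, 0.663, -0.0, -0.0]
ft_force: [-0.4, -0.5, 0.3]
opening: 0.0871
t 4.02 tcp [0.5367 0.2226 0.3221] yaw 1.4507 z [-0.001 -0.    -1.   ] F [-0.4 -0.5  0.3] open 0.0871
need units [2.26 0.19 5.76] turn -0.02 j [ 0.19  0.36 -0.86  1.59  0.28  1.32 -0.84]
```

View pics/w1.png

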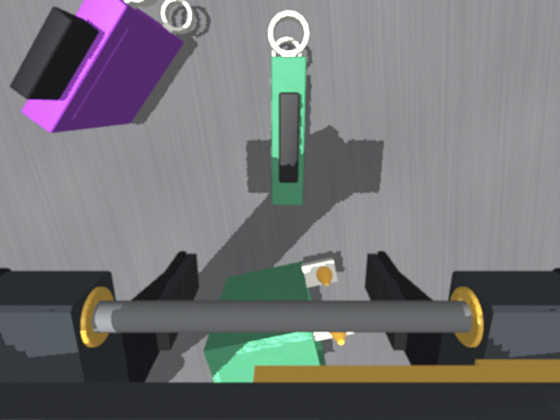

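Wrist view: the green door is aligned with the tool, grip at (289,137), ring at (289,33). I'll check by ray.

Run:
```python
from h import *
c=calibration('wrist')
hsv=cv2.cvtColor(cv2.imread('pics/w1.png'),cv2.COLOR_BGR2HSV)
m=hsv[...,2]<75;m[:, :279]=0;m[:,300:]=0;m[:92]=0;m[184:]=0
ys,xs=np.nonzero(m);print(xs.min(),xs.max(),ys.min(),ys.max(),ray('wrist',(289,137.5),.21,c),ray('wrist',(289,33),.152,c),ray('wrist',(289,55),.17,c),ray('wrist',(288,204),.17,c))
```

```text
279 298 96 182 [0.54994863 0.27882878 0.21      ] [0.56053464 0.36181181 0.152     ] [0.55795396 0.34223081 0.17      ] [0.54237923 0.21412649 0.17      ]
```

```bash
python3 -m handwheel '[[0.8,0.08,0,0,87],[0.8,0.08,0,0,87],[0.68,0.07,0,0,87],[0,0,0.8,0,87],[0,0,0.8,0,87],[0,0,0.8,0,87],[0,0,0.8,0,87],[0,0,0.8,0,87]]' && python3 -m handwheel '[[0,0,0.6,0,87],[0,0,0.6,0,87],[0,0,0.4,0,87],[0,0,0.16,0,87],[0,0,0,0,87],[0,0,0,0,87]]'
python3 - <<'E'
from h import *
go([.549,.279,.178],np.pi/2-.12)
E
```

```text
time_s: 4.73
eef_pos: [0.5492, 0.2787, 0.2215]
tool_rot: [0.748, 0.664, -0.0, 0.0]
ft_force: [-0.5, 1.2, 0.1]
opening: 0.087
time_s: 5.23
eef_pos: [0.5495, 0.2791, 0.1791]
tool_rot: [0.748, 0.664, 0.0, 0.0]
ft_force: [0.1, -0.3, -0.2]
opening: 0.0872
t 5.23 tcp [0.5495 0.2791 0.1791] yaw 1.4526 z [ 0.001  0.001 -1.   ] F [ 0.1 -0.3 -0.2] open 0.0872
need units [-0.01 -0.02  0.04] turn 0.02 j [ 0.03  0.54 -0.8   1.69  0.43  1.09 -1.02]
```

Close with 40 N, then lift 90 mm.

```bash
python3 -m handwheel '[[0,0,0,0,40],[0,0,0,0,10],[0,0,0,0,10],[0,0,0,0,5],[0,0,0,0,5],[0,0,0,0,5],[0,0,0,0,5],[0,0,0,0,5]]' 40 && python3 -m handwheel '[[0,0,0,0,5],[0,0,0,0,5],[0,0,0,0,5],[0,0,0,0,5],[0,0,-0.2,0,5],[0,0,-0.4,0,5],[0,0,-0.4,0,5],[0,0,-0.4,0,5]]' && python3 -m handwheel '[[0,0,-0.4,0,5],[0,0,-0.4,0,5],[0,0,-0.4,0,5],[0,0,-0.4,0,5],[0,0,-0.4,0,5],[0,0,-0.2,0,5],[0,0,0,0,5],[0,0,0,0,5]]'
python3 - <<'E'
from h import *
for n in('wrist','side'):cv2.imwrite(f'pics/{n}2.png',get_image(n)[:,:,::-1])
c=calibration('wrist');o=cv2.hconcat([cv2.imread('pics/wrist2.png'),cv2.imread('pics/side2.png')[140:,150:400][:280]] if 0 else [cv2.resize(cv2.imread(f'pics/{n}2.png'),(400,300)) for n in('wrist','side')])
cv2.imwrite('pics/p2.png',o)
go([.549,.279,.269],np.pi/2-.12)
E
```

```text
time_s: 5.9
eef_pos: [0.5492, 0.2787, 0.1785]
tool_rot: [0.748, 0.664, -0.0, 0.0]
ft_force: [0.1, -1.0, 0.5]
opening: 0.0421
time_s: 6.57
eef_pos: [0.5491, 0.2787, 0.2142]
tool_rot: [0.747, 0.664, -0.0, -0.0]
ft_force: [0.2, 0.3, -5.7]
opening: 0.0159
time_s: 7.23
eef_pos: [0.5492, 0.2788, 0.2686]
tool_rot: [0.748, 0.664, 0.0, 0.0]
ft_force: [-0.5, -0.3, -5.9]
opening: 0.0155
t 7.33 tcp [0.5489 0.2784 0.2678] yaw 1.4529 z [-0.001 -0.001 -1.   ] F [-0.4 -0.2 -6.2] open 0.0159
need units [ 0.03  0.   -0.05] turn 0.02 j [ 0.06  0.46 -0.84  1.59  0.36  1.25 -0.96]
```

View pics/p2.png

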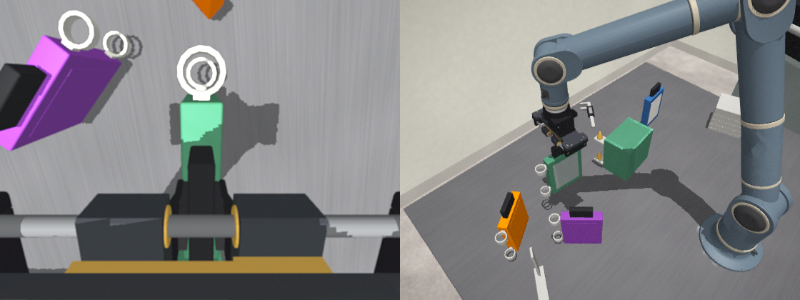

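Door is held and hanging upright: upper ring at wrist (202,71) and lower ring inside it in the half-scale picture, side rings at about (541,170) and (545,190). I'll triangulate the ring centres to get the door pose in hand.

Run:
```python
from h import *
R={}
for n in('wrist','side'):
    im=cv2.imread(f'pics/{n}2.png');hsv=cv2.cvtColor(im,cv2.COLOR_BGR2HSV)
    m=(hsv[...,2]>185)&(hsv[...,1]<35)
    for c in blobs(m,15):
        x,y,w,h=cv2.boundingRect(c)
        if w<90 and h<90 and (n=='wrist' and 200<x<350 and y<160 or n=='side' and 180<x<225 and 215<y<300):
            print(n,(x,y,w,h),np.round(cv2.fitEllipse(cv2.convexHull(c)),1) if 0 else [np.round(v,1) for v in cv2.fitEllipse(cv2.convexHull(c))])
im=cv2.vconcat([cv2.resize(cv2.imread('pics/side2.png')[220:290,170:270],None,fx=4,fy=4,interpolation=2)])
w=cv2.resize(cv2.imread('pics/wrist2.png')[50:150,230:340],None,fx=2.8,fy=2.8,interpolation=2)
o=np.zeros((290,720,3),np.uint8);o[:280,:400]=im;o[:280,405:405+308]=w;cv2.imwrite('pics/p3.png',o)
```

```text
wrist (248, 63, 69, 78) [array([281.5, 101.2]), array([68.6, 79.1]), np.float64(3.0)]
side (208, 298, 16, 15) [array([215.7, 305.3]), array([14. , 15.5]), np.float64(69.0)]
side (189, 230, 16, 12) [array([196.4, 235.2]), array([11.7, 16.2]), np.float64(68.1)]
```

View pics/p3.png

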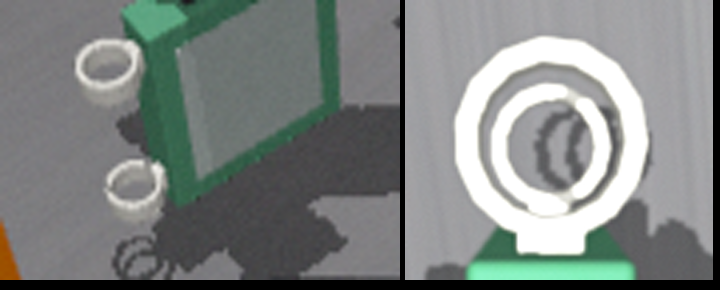

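Run:
```python
from h import *
u=tri((282.1,99.5),(197,236.3),'wrist');l=tri((282.1,103.2),(203.8,265.8),'wrist')
print(u,l,'door z est',u[2]-.152,l[2]-.032)
for zu in(.225,.235,.245):print(zu,ray('wrist',(282.1,99.5),zu),ray('side',(197,236.3),zu))
for zu in(.115,.125):print(zu,ray('wrist',(282.1,103.2),zu),ray('side',(203.8,265.8),zu))
```

```text
[0.55925222 0.3611157  0.23501225] [0.55923506 0.36004807 0.11548272] door z est 0.08301224594789441 0.08348271634417301
0.225 [0.55980376 0.36212555 0.225     ] [0.56611688 0.35639546 0.225     ]
0.235 [0.55979447 0.36199154 0.235     ] [0.5588403  0.36039592 0.235     ]
0.245 [0.55978517 0.36185752 0.245     ] [0.55156371 0.36439638 0.245     ]
0.115 [0.55954812 0.36056954 0.115     ] [0.55928808 0.35946347 0.115     ]
0.125 [0.55955021 0.3605319  0.125     ] [0.55306353 0.36289386 0.125     ]
```

Door pose in hand is consistent (door z 0.083, knuckles 83.6 mm along tool x). I'll carry it out in +x, turn, then go across to stand in front of the pins.

```bash
python3 -m handwheel '[[0,0.4,0,0,5],[0,0.7,0,0,5],[0,0.8,0,0,5],[0,0.8,0,0,5],[0,0.8,0,0,5],[0,0.8,0,0,5],[0,0.7,0,0,5],[0,0.4,0,0,5]]' && python3 -m handwheel '[[-0.2,0,0,-0.33,5],[-0.4,0,0,-0.33,5],[-0.6,0,0,-0.33,5],[-0.7,0,0,-0.33,5],[-0.7,0,0,-0.33,5],[-0.7,0,0,-0.33,5],[-0.7,0,0,-0.33,5],[-0.7,0,0,-0.27,5]]' && python3 -m handwheel '[[-0.7,0,0,0,5],[-0.7,0,0,0,5],[-0.7,0,0,0,5],[-0.7,0,0,0,5],[-0.7,0,0,0,5],[-0.7,0,0,0,5],[-0.7,0,0,0,5],[-0.4,0,0,0,5]]' && python3 -m handwheel '[[-0.2,0,0,0,5],[0,0,0,0,5],[0,0,0,0,5]]'
python3 - <<'E'
from h import *
go([.5848,-.0149,.268],np.pi/2+.107)
for n in('wrist','side','top'):cv2.imwrite(f'pics/{n}4.png',get_image(n)[:,:,::-1])
o=cv2.hconcat([cv2.imread('pics/wrist4.png')[0:400,80:480],cv2.resize(cv2.imread('pics/side4.png')[120:270,210:360],(400,400),interpolation=2)])
cv2.imwrite('pics/p4.png',o)
E
```

```text
time_s: 8.0
eef_pos: [0.6865, 0.2609, 0.2667]
tool_rot: [0.749, 0.663, -0.0, 0.001]
ft_force: [0.1, -1.7, -7.1]
opening: 0.0158
time_s: 8.67
eef_pos: [0.6838, 0.144, 0.2674]
tool_rot: [0.668, 0.744, -0.001, -0.0]
ft_force: [0.7, 0.6, -6.0]
opening: 0.0158
time_s: 9.33
eef_pos: [0.6983, 0.0096, 0.2672]
tool_rot: [0.67, 0.743, -0.001, 0.001]
ft_force: [-0.2, -1.0, -6.3]
opening: 0.0155
time_s: 9.58
eef_pos: [0.6978, 0.01, 0.2683]
tool_rot: [0.668, 0.744, 0.0, -0.001]
ft_force: [-0.9, 0.5, -5.1]
opening: 0.0158
t 9.58 tcp [0.6978 0.01   0.2683] yaw 1.6789 z [-0.     0.001 -1.   ] F [-0.9  0.5 -5.1] open 0.0158
need units [-0.5  -4.6   0.01] turn 0.01 j [ 0.43  0.6  -0.82  1.38  0.44  1.35 -0.29]
```

View pics/p4.png

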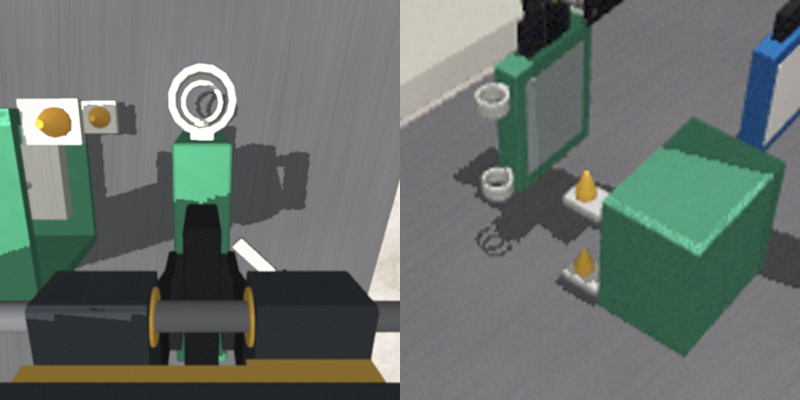

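Wrist view: door in front, knuckle rings concentric at crop (202,98), upper pin at about (47,124), lower pin at (99,117), cabinet open on this side. I'll refine the pin axis with this view.

Run:
```python
from h import *
im=cv2.imread('pics/wrist4.png');hsv=cv2.cvtColor(im,cv2.COLOR_BGR2HSV)
m=cv2.inRange(hsv,(8,110,80),(32,255,255));m[250:]=0
for c in blobs(m,20):
    p=c[:,0];print(cv2.boundingRect(c),[np.round(v,1) for v in cv2.fitEllipse(c)])
P=lambda z:proj('wrist',np.array([.5765,.0682,z])).round(1)
print('pred upper tip,foot',P(.186),P(.154),'lower',P(.066),P(.034))
print('tip tri',tri((119.5,124),(280.1,184.5),'wrist'))
print('knuckle',ray('wrist',(282,99),.235),'lower knuckle',ray('wrist',(281.7,103),.115))
```

```text
(115, 108, 36, 29) [array([133.4, 121.8]), array([27.7, 34. ]), np.float64(99.3)]
(169, 107, 21, 21) [array([179.1, 116.8]), array([19., 21.]), np.float64(121.3)]
pred upper tip,foot [114.2 122.3] [133.4 120.4] lower [168.9 116.9] [177.9 115.9]
tip tri [0.57810536 0.06592115 0.1836404 ]
knuckle [0.68928385 0.09507036 0.235     ] lower knuckle [0.68919111 0.09380162 0.115     ]
```

```bash
python3 -m handwheel '[[-0.3,-0.2,0,0,5],[-0.27,-0.4,0,0,5],[0,-0.6,0,0,5],[0,-0.7,0,0,5],[0,-0.7,0,0,5],[0,-0.7,0,0,5],[0,-0.6,0,0,5],[0,-0.4,0,0,5]]' && python3 -m handwheel '[[0,-0.2,0,0,5],[0,-0.08,0,0,5],[0,0,0,0,5],[0,0,0,0,5]]'
python3 - <<'E'
from h import *
go([.5854,-.0165,.268],np.pi/2+.107)
for n in('wrist','side'):cv2.imwrite(f'pics/{n}5.png',get_image(n)[:,:,::-1])
o=cv2.hconcat([cv2.imread('pics/wrist5.png')[0:400,80:480],cv2.resize(cv2.imread('pics/side5.png')[110:260,210:360],(400,400),interpolation=2)])
cv2.imwrite('pics/p5.png',o)
E
```

```text
time_s: 10.4
eef_pos: [0.5901, -0.0179, 0.2686]
tool_rot: [0.668, 0.744, -0.001, 0.0]
ft_force: [-0.1, -0.3, -6.6]
opening: 0.0155
time_s: 10.73
eef_pos: [0.5863, -0.0176, 0.2688]
tool_rot: [0.668, 0.744, 0.0, 0.0]
ft_force: [-0.0, 0.1, -5.0]
opening: 0.0158
t 10.73 tcp [ 0.5863 -0.0176  0.2688] yaw 1.6778 z [ 0.001  0.    -1.   ] F [-0.   0.1 -5. ] open 0.0158
need units [ 0.05 -0.03  0.03] turn 0.0 j [ 0.62  0.42 -0.89  1.66  0.34  1.23 -0.24]
```

View pics/p5.png

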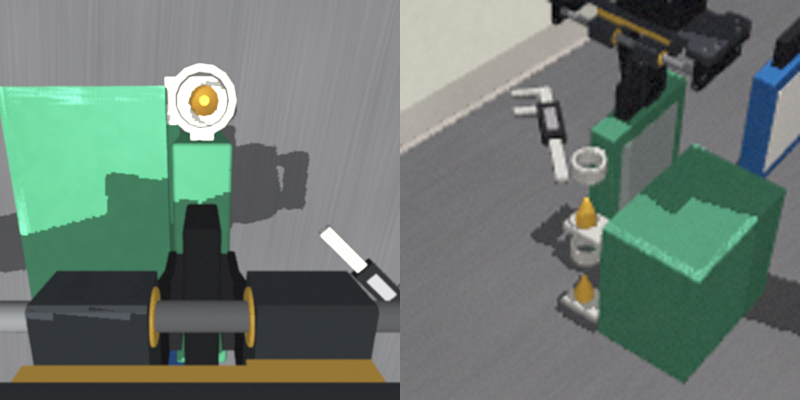

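The brass tip is centred in the upper ring at crop (204,99), and the side view shows both knuckles above their pins. Now a gentle lowering.

```bash
python3 -m handwheel '[[0,0,0.15,0,5],[0,0,0.2,0,5],[0,0,0.2,0,5],[0,0,0.2,0,5],[0,0,0.2,0,5],[0,0,0.2,0,5],[0,0,0.2,0,5],[0,0,0.15,0,5]]' && python3 -m handwheel '[[0,0,0.15,0,5],[0,0,0.15,0,5],[0,0,0.15,0,5],[0,0,0.15,0,5],[0,0,0.12,0,5],[0,0,0.08,0,5],[0,0,0.06,0,5],[0,0,0,0,5]]' && python3 -m handwheel '[[0,0,0.04,0,5],[0,0,0.04,0,5],[0,0,0,0,5],[0,0,0,0,5]]'
python3 - <<'E'
from h import *
go([.5854,-.0165,.205],np.pi/2+.107)
E
```

```text
time_s: 11.5
eef_pos: [0.5854, -0.0176, 0.2303]
tool_rot: [0.668, 0.744, -0.0, -0.0]
ft_force: [-0.6, -1.2, -6.2]
opening: 0.0156
time_s: 12.17
eef_pos: [0.5854, -0.0176, 0.2092]
tool_rot: [0.668, 0.744, -0.0, -0.0]
ft_force: [-0.3, 0.0, -5.8]
opening: 0.0159
time_s: 12.5
eef_pos: [0.5856, -0.0176, 0.2076]
tool_rot: [0.668, 0.744, 0.0, 0.0]
ft_force: [-0.5, -0.3, -6.3]
opening: 0.0156
t 12.5 tcp [ 0.5856 -0.0176  0.2076] yaw 1.6781 z [ 0. -0. -1.] F [-0.5 -0.3 -6.3] open 0.0156
need units [ 0.04 -0.    0.1 ] turn 0.0 j [ 0.6   0.47 -0.87  1.73  0.4   1.12 -0.28]
```

Not seated yet (full weight still carried); going down in 1 mm steps until the force relieves.

```bash
python3 -m handwheel '[[0,0,0.04,0,5],[0,0,0.04,0,5],[0,0,0,0,5]]' && python3 -m handwheel '[[0,0,0.04,0,5],[0,0,0,0,5]]' && python3 -m handwheel '[[0,0,0.04,0,5],[0,0,0,0,5]]'
```

```text
time_s: 12.75
eef_pos: [0.5855, -0.0176, 0.2053]
tool_rot: [0.668, 0.744, -0.0, -0.0]
ft_force: [1.0, -0.3, -5.7]
opening: 0.0156
time_s: 12.92
eef_pos: [0.5855, -0.0175, 0.2044]
tool_rot: [0.668, 0.744, -0.0, -0.0]
ft_force: [-0.2, -0.1, -6.0]
opening: 0.0158
time_s: 13.08
eef_pos: [0.5855, -0.0175, 0.2034]
tool_rot: [0.668, 0.744, -0.0, -0.0]
ft_force: [0.0, 0.7, -5.9]
opening: 0.0159
```

```bash
python3 -m handwheel '[[0,0,0.04,0,5],[0,0,0,0,5]]' && python3 -m handwheel '[[0,0,0.04,0,5],[0,0,0,0,5]]' && python3 -m handwheel '[[0,0,0.04,0,5],[0,0,0,0,5]]'
```

```text
time_s: 13.25
eef_pos: [0.5855, -0.0176, 0.2024]
tool_rot: [0.668, 0.744, -0.0, -0.0]
ft_force: [-0.1, 0.8, -6.1]
opening: 0.0158
time_s: 13.42
eef_pos: [0.5855, -0.0176, 0.2014]
tool_rot: [0.668, 0.744, -0.0, -0.0]
ft_force: [-0.1, -0.4, -6.0]
opening: 0.0157
time_s: 13.58
eef_pos: [0.5855, -0.0176, 0.2004]
tool_rot: [0.668, 0.744, -0.0, -0.0]
ft_force: [1.0, 1.0, -6.6]
opening: 0.016
```

```bash
python3 -m handwheel '[[0,0,0.04,0,5],[0,0,0,0,5]]' && python3 -m handwheel '[[0,0,0.04,0,5],[0,0,0,0,5]]' && python3 -m handwheel '[[0,0,0.03,0,5],[0,0,0,0,5]]'
```

```text
time_s: 13.75
eef_pos: [0.5855, -0.0176, 0.1994]
tool_rot: [0.668, 0.744, -0.0, -0.0]
ft_force: [0.2, -0.3, -6.0]
opening: 0.0157
time_s: 13.92
eef_pos: [0.5856, -0.0175, 0.1985]
tool_rot: [0.668, 0.744, 0.0, -0.0]
ft_force: [-0.8, 0.2, -6.4]
opening: 0.0158
time_s: 14.08
eef_pos: [0.5858, -0.0176, 0.1983]
tool_rot: [0.668, 0.744, 0.0, 0.0]
ft_force: [0.2, -1.0, -2.2]
opening: 0.0154
```

Contact: the weight came off at TCP 0.198, exactly 20 mm above the pick height. I'll release gently, then rise straight up.

```bash
python3 -m handwheel '[[0,0,0.03,0,5],[0,0,0,0,5],[0,0,0,0,18],[0,0,0,0,24],[0,0,0,0,40],[0,0,0,0,60],[0,0,0,0,60],[0,0,0,0,60]]' && python3 -m handwheel '[[0,0,-0.3,0,60],[0,0,-0.5,0,60],[0,0,-0.8,0,60],[0,0,-0.8,0,60],[0,0,-0.8,0,60],[0,0,-0.8,0,60],[0,0,-0.5,0,60],[0,0,0,0,60]]'
python3 - <<'E'
from h import *
for n in('wrist','side','top'):cv2.imwrite(f'pics/{n}6.png',get_image(n)[:,:,::-1])
o=cv2.hconcat([cv2.imread('pics/wrist6.png')[0:400,80:480],cv2.resize(cv2.imread('pics/side6.png')[110:260,210:360],(400,400),interpolation=2)])
cv2.imwrite('pics/p6.png',o)
go([.5854,-.0165,.3],np.pi/2+.107)
print('pred pin tip',proj('wrist',np.array([.577,.0675,.186])),'ring',proj('wrist',np.array([.577,.0675,.172])))
E
```

```text
time_s: 14.75
eef_pos: [0.5857, -0.0174, 0.197]
tool_rot: [0.668, 0.744, 0.0, 0.0]
ft_force: [0.4, -0.7, 0.4]
opening: 0.0427
time_s: 15.42
eef_pos: [0.5872, -0.0168, 0.3135]
tool_rot: [0.668, 0.744, 0.002, 0.002]
ft_force: [-0.5, 0.7, 0.3]
opening: 0.06
t 15.57 tcp [ 0.5851 -0.0178  0.3088] yaw 1.678 z [-0.001 -0.    -1.   ] F [-0.2 -0.7 -0.1] open 0.0599
need units [0.05 0.02 0.35] turn 0.0 j [ 0.63  0.39 -0.91  1.6   0.32  1.31 -0.21]
pred pin tip [282.45670724  99.34467915] ring [282.45690426  99.61299661]
```

View pics/p6.png

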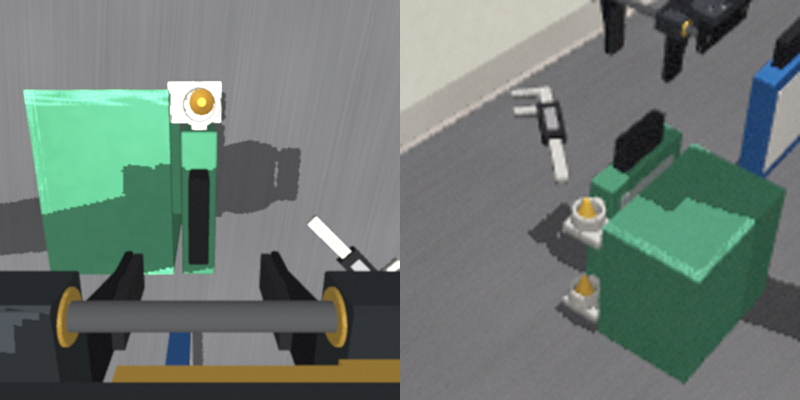

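Door is seated on both pins (rings down on both brackets), closed and parallel to the cabinet, gripper clear. A last stillness and cover check, then hand in.

```bash
python3 -m handwheel '[[0,0,-0.3,0,60],[0,0,0,0,60],[0,0,0,0,60],[0,0,0,0,60],[0,0,0,0,60],[0,0,0,0,60]]' | head -1
python3 - <<'E'
from h import *
b=get_image('side')[:,:,::-1];a=cv2.imread('pics/side6.png');z=cv2.imread('pics/side0.png')
d=lambda p,q,r:round(float(cv2.absdiff(p[r].copy(),q[r].copy()).mean()),2)
door=np.s_[150:250,260:320];cov=np.s_[140:185,325:375]
print('door vs before',d(a,b,door),'cover vs start',d(z,b,cov))
hb=lambda i:np.argwhere(cv2.inRange(cv2.cvtColor(np.ascontiguousarray(i[cov]),cv2.COLOR_BGR2HSV),(100,120,40),(125,255,255))>0).mean(0)
print('cover centroid',hb(z),hb(b),state()['time_s'])
job_done()
E
```

```text
time_s: 16.07
door vs before 2.13 cover vs start 12.04
cover centroid [16.34139785 20.51075269] [16.45405405 20.3972973 ] 16.1167
the job is handed in; nothing more can be done
```

The green door is back on the cabinet's two hinge pins, closed and released. I handed the job in at about 16.1 s and got no verdict back.

I picked the door up by its grip and carried it out in front of the cabinet with its underside about 80 mm high. I moved it in level until the upper pin was centred in its knuckle, then lowered it gently. The weight came off at a tool height of 0.198 m, 20 mm above the pick height, which matches the 20 mm for fully home.

**Door:** the last pictures show both knuckles down on their brackets and the leaf closed, parallel to the cabinet to the eye. The gripper is clear, with wrist force near zero.

**Cover:** its blue pixels stayed within about 0.1 px of where they started. The raw brightness difference in that area was 12. I did not trace the cause; it may be the arm's shadow.

**Disagreements:** triangulating the rings put the held door about 6 mm too low, so I seated it by force. The door area changed by 2.1 grey levels between the last two frames. I took that as noise and the arm's moving shadow and did not separately measure that the door was at rest.

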